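Close up a lamp module: run the coupling nut home, snap its cover on and keep it pressed

ROBOT

A 7-joint arm with a two-finger parallel gripper is mounted at the origin on the work surface. World frame = base frame: x ahead of the robot, y to its left, z up, the work surface at z = 0. Lengths are in m, angles in rad, forces in N, time in s.
With the tool pointing down it reaches from about 0.4 to 0.85 m from the base axis. Payload 4.5 kg.
Tool frame: the origin (TCP) lies where the fingers leave the gripper's body, on its centre line; the fingertips stand 64 mm ahead of it and the grasp point (between the pads) lies 45 mm ahead of it; z points along the fingers, y is the line along which they close (so a half turn about z gives the same grasp; the last joint's range is limited). The gripper opens to 88 mm and grips with 3 to 60 N. Pads are 18 mm wide; open, the fingers measure 123 mm over their backs; the gripper's body (75 mm by 187 mm) begins 45 mm behind the grasp point.
Start: joints at [1.142, 0.689, -0.195, 1.565, 0.157, 0.902, -0.215], TCP at [0.279, -0.559, 0.303] pointing down, gripper open.
Joint ranges: [-3.01, 3.01], [-0.46, 2.08], [-1.47, 1.51], [0.13, 2.56], [-1, 4.14], [0.04, 2.09], [-2.66, 2.66]. Speed limits (rad/s): [2.57, 2.57, 3.14, 3.14, 3.14, 3.14, 3.14].

INTERFACE

Orientations are given as a unit quaternion [x, y, z, w].
In Python, from plant import r gives the robot as it stands.
- The arm moves only by the tool play_rows, never from a script. Its arguments are lists of equal length, an entry for each row: "translation": the shift along the tool's x, y, z in m, a list of three; "delta_rot": the turn, a rotation vector about the tool's x, y, z in degrees, a list of three; "grip": the opening, from -1 (shut) to 1 (fully open). In form: {"translation": [[x, y, z], ...], "delta_rot": [[rx, ry, rz], ...], "grip": [grip, ...]}. A call has 1 to 20 rows; each row shifts and turns the commanded pose from where the row before left it, along the tool's axes as they then stand; what a row does not reach is not made up. A row lasts 1/8 s, in which the tool goes at most 62.5 mm and 10.7 degrees, less where a joint would pass 70% of its speed; a pose out of reach is approached as far as the arm can. A call with a gripper value outside its range is refused whole. The fingers move at their own pace and stop on an object; "squeeze" is the grip in N (left out, the last holds). Time passes only in rows, so rows that do not move let the fingers close. It gives the time, the measured TCP pose, the force, the opening and the grip force at its end, in the units of the state.
- r.get_state(): the state, without advancing time (a new reading comes with each control period).
- r.snapshot(name): name is "side" or "top"; returns the picture (480x640x3 uint8, blue, green, red); there is no depth.
- r.get_calibration(name): a dict with "intrinsics" (3x3 intrinsics, pixels), "eye" and "rotation" of the camera in the world. Camera axes: x right, y up, looking along -z (the intrinsics and any distortion apply to the point x, -y, -z); pixel columns grow to the right and rows downward; lengths in m; the calibration is good to about 2 mm. A picture is of the moment at which its call begins. get_calibration takes no time and is no camera call.
- r.finish_job(): hands the job in; it is judged then, once.
Trained networks look in the newest picture that a camera, given by its name, has taken for a name from the list of things; names that differ only in an ending like _2 or _b are one class to them, and where a whole thing is asked for, a point or a joint stands for the part that bears it (a point fixed in the world has none). Each returns a list of dicts, best first, with "confidence" (0 to 1); they miss things now and then, are a little off and sometimes report something else, mostly with a low value. They report only what shows in the picture. A call takes as long as a camera call. They do not tell look-alikes from the thing itself.
- r.look_for(camera, target): "point" ([x, y, z] in m, in world coordinates, good to about 4 mm: the middle of the surface that is visible of it).
- r.silhouettes(camera, target): "pixels" (480x640 bool, what is visible of it).
The state is a dict: "clock": time; "q": joint angles; "qd": joint speeds; "joint_torque": joint torques, N m; "tool_pos": TCP position; "eef_rot": TCP orientation; "contact_force": force on the tool from outside, world axes, zero at the start; "moment": the same for the moment, N m; "opening": opening from 0.0 (shut) to 1.0 (fully open); "finger_force": force on a finger pad.
Only numpy, scipy, OpenCV 4.12 (cv2) and the standard library are available. Lean on these libraries where they do the work, as an engineer would, in place of code of your own. Each camera call takes 0.05 s, during which the arm holds its last target. There are 200 camera calls.

TASK

On the lamp module, turn the hex coupling nut clockwise (seen from above) with the gripper until it comes up against its stop. Then put the deep rectangular cover over the nut and press it straight down past the click of its snap catches until its rim sits flat on the base plate, and keep pressing: the program finishes while the robot is still pushing the cover firmly down (some 10 N), not letting go. Leave the other things on the bench where they are.

Things in the scene. Friction and masses are not known exactly. Their poses are not given: they have to be found in the camera images.
- module: Lamp module, fixed. Origin on the bench at its centre, z up, x along its long side. White base plate 120 (x) x 100 (y) x 14 mm; on it an aluminium collar 72 x 55 mm from z = 14 to 31 mm, chamfered 5 mm inwards to its flat top at z = 40 mm; on that the hex nut. From each long side (+y, -y) of the collar a steel spring catch 34 mm long stands out 3.4 mm, at z = 25 mm; it gives inwards.
- nut_top (a point): Centre of the top face of the brass hex nut, 66 mm above the bench. Nut 30 mm across flats, from z = 40.5 to 66 mm, turning on a vertical axis without rising or sinking; a stub of 9 mm radius stands 3 mm above it. The point turns with the nut: one pair of flats faces its +y and -y, the others follow every 60 degrees.
- nut (a joint): Turn of the nut in rad: it grows as the nut is turned clockwise seen from above; starts at 0.1 to 0.5, hard stop (home) at 1.4. Stiff, about 0.1 N m of friction; it stays where it is left.
- base_plate: The module's white base plate, 120 x 100 x 14 mm; same origin and axes as the module.
- seat (a point): Centre of the base plate's top face, axes as the module's; the cover's origin comes to lie here. Coming down, the cover meets the catches with its rim about 13 mm above: resistance of 10 to 15 N, which drops suddenly about 6 mm lower as the catches snap out over the beads and even draw it down; then it runs freely to the plate.
- cover: Snap cover, a loose grey cap of about 120 g, rim down on the bench. Origin at the centre of its open underside, z up, x along its long side. Outside 85 (x) x 70 (y) x 61 mm, walls 4 mm, inside 58 mm deep (clears the nut). Inside both long walls a 2.5 mm bead, 4 mm above the rim, has 1 mm play a side round the collar. Fits either way round (yaw or yaw + pi), its x along the module's x.
- cover_rib (a point): Centre of the top of the upright grip rib on the cover's roof, 87 mm above the cover's origin, axes as the cover's. Rib 50 mm long (x), 12 mm thick (y), 26 mm high, centred on the roof.
- vial0: One of three loose glass vials with black caps, 18 mm across and 52 mm high, standing between module and cover; origin at the centre of its underside. Leave alone.
- vial1: Another such vial. Leave alone.
- vial2: Another such vial. Leave alone.
- mouse: Loose black computer mouse, 100 x 58 x 32 mm, on a 3 mm blue pad at the far side; origin at the centre of its underside. Leave alone.
- cuvette_box: Loose small cardboard box, 62 x 92 x 42 mm, at the far side; origin at the centre of its underside. Leave alone.
- lens_cap: Loose round metal cap, 52 mm across, 16 mm high, at the left; origin at the centre of its underside. Not the cover. Leave alone.
- pipette: Loose white pipette lying along its x, about 250 mm long, 26 mm thick, at the right; origin under its middle. Leave alone.
Not all that is in view belongs to the job. What is shaped like the module but pink is not meant.

How it is judged:
By the outcome, as a careful person would: the job done as asked, in the order asked, and still so for the second after the job is handed in, while the arm keeps its last pose, push and grip.
It also fails if it takes over 64 s, if anything falls off the work surface, if the arm or the gripper's body presses on something with over 40 N, if the wrist force passes 120 N, or if a joint passes its speed limit or range.

## Working session

There is one attempt and no reset: what is moved stays moved. The work goes in short steps, Python scripts to look and compute and a tool call to move; the robot and the scene stay as the last step left them, time stands still between calls to the robot, and variables do not carry over. Pictures are saved under pics/ and viewed, at most 10 in all, crops included, and the job is handed in when it is done.

Besides the shell and the picture viewer there is one more tool, called after "Request:" as name(argument=value, ...), one argument or row to a line, values as JSON. play_rows: Moves the arm, as the interface text tells. Its arguments: {"type":"object","properties":{"translation":{"type":"array","items":{"type":"array","items":{"type":"number"}}},"delta_rot":{"type":"array","items":{"type":"array","items":{"type":"number"}}},"grip":{"type":"array","items":{"type":"number"}},"squeeze":{"type":"number"}},"required":["translation","delta_rot","grip"]}

```bash
mkdir -p pics; ls
cat > h.py <<'E'
import numpy as np, cv2
from plant import r
from scipy.spatial.transform import Rotation as R
def proj(cam,P):
    c=r.get_calibration(cam);K=np.array(c["intrinsics"]);Rm=np.array(c["rotation"]);e=np.array(c["eye"])
    p=(np.atleast_2d(P)-e)@Rm; p=p*[1,-1,-1]; u=p@K.T; return u[:,:2]/u[:,2:]
def ray(cam,uv,z):
    c=r.get_calibration(cam);K=np.array(c["intrinsics"]);Rm=np.array(c["rotation"]);e=np.array(c["eye"])
    uv=np.atleast_2d(uv); d=np.c_[uv,np.ones(len(uv))]@np.linalg.inv(K).T; d=(d*[1,-1,-1])@Rm.T
    return e+d*((z-e[2])/d[:,2])[:,None]
E
python3 - <<'E'
from h import *
for c in("top","side"):
    cv2.imwrite(f"pics/{c}0.png",r.snapshot(c)); k=r.get_calibration(c); print(c,{a:np.round(b,3).tolist() for a,b in k.items() if not isinstance(b,str)})
    for t in("module","nut_top","nut","seat","cover","cover_rib","vial0","lens_cap"):
        try: print(t,[(np.round(d["point"],3).tolist(),round(d["confidence"],2),proj(c,d["point"])[0].round().tolist()) for d in r.look_for(c,t)][:4])
        except Exception as e: print(t,e)
s=r.get_state();print({k:np.round(v,3).tolist() for k,v in s.items()})
print(R.from_quat(s["eef_rot"]).as_matrix().round(3))
E
```

```text
pics
top {'intrinsics': [[614.562, 0.0, 314.158], [0.0, 614.562, 245.942], [0.0, 0.0, 1.0]], 'eye': [0.206, -0.012, 1.698], 'rotation': [-0.075, 0.064, 0.711, -0.696]}
module matmul: Input operand 1 has a mismatch in its core dimension 0, with gufunc signature (n?,k),(k,m?)->(n?,m?) (size 4 is different from 3)
nut_top matmul: Input operand 1 has a mismatch in its core dimension 0, with gufunc signature (n?,k),(k,m?)->(n?,m?) (size 4 is different from 3)
nut matmul: Input operand 1 has a mismatch in its core dimension 0, with gufunc signature (n?,k),(k,m?)->(n?,m?) (size 4 is different from 3)
seat matmul: Input operand 1 has a mismatch in its core dimension 0, with gufunc signature (n?,k),(k,m?)->(n?,m?) (size 4 is different from 3)
cover matmul: Input operand 1 has a mismatch in its core dimension 0, with gufunc signature (n?,k),(k,m?)->(n?,m?) (size 4 is different from 3)
cover_rib matmul: Input operand 1 has a mismatch in its core dimension 0, with gufunc signature (n?,k),(k,m?)->(n?,m?) (size 4 is different from 3)
vial0 matmul: Input operand 1 has a mismatch in its core dimensi
[... 1309 characters left out ...]
core dimension 0, with gufunc signature (n?,k),(k,m?)->(n?,m?) (size 4 is different from 3)
lens_cap matmul: Input operand 1 has a mismatch in its core dimension 0, with gufunc signature (n?,k),(k,m?)->(n?,m?) (size 4 is different from 3)
{'clock': 0.9, 'q': [1.142, 0.689, -0.195, 1.565, 0.157, 0.903, -0.215], 'qd': [-0.003, -0.001, -0.002, 0.0, -0.002, 0.0, 0.001], 'joint_torque': [0.0, -52.748, -1.267, -15.375, -0.052, -0.001, 0.0], 'tool_pos': [0.279, -0.559, 0.303], 'eef_rot': [0.973, 0.229, 0.0, 0.0], 'contact_force': [0.465, 0.251, -0.345], 'moment': [-0.027, -0.055, -0.024], 'finger_force': 0.0, 'opening': 0.999}
[[ 0.895  0.446  0.   ]
 [ 0.446 -0.895 -0.   ]
 [-0.     0.    -1.   ]]
```

View pics/top0.png

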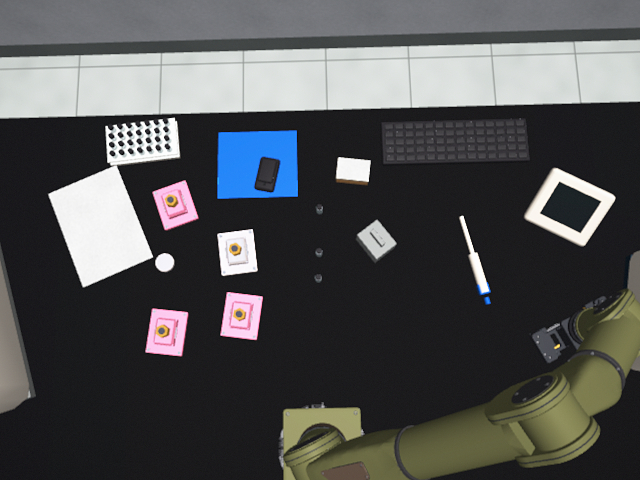

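View pics/side0.png

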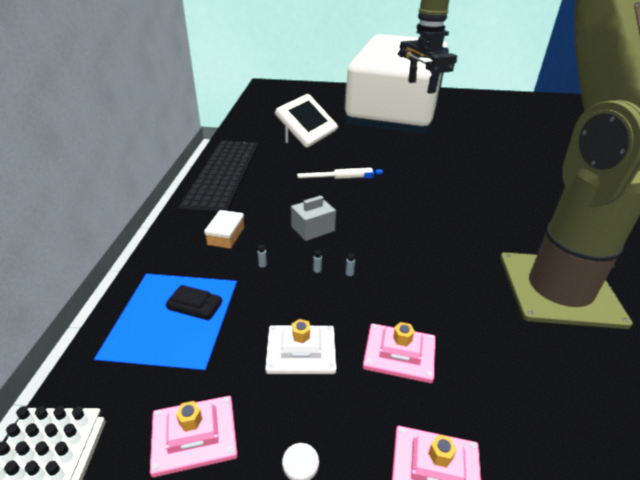

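The top picture shows the white module at (238,252). The pink look-alikes are at (175,205), (242,316) and (167,332). The grey cover with its rib is at (377,240), and the lens cap at (165,262) is not the cover. The side picture agrees: white module at (301,348), cover at (313,217), vials between them. I choose the white module and the grey cover.

```bash
cat > h.py <<'E'
import numpy as np, cv2
from plant import r
from scipy.spatial.transform import Rotation as R
from scipy.optimize import minimize
def cal(cam):
    c=r.get_calibration(cam);return np.array(c["intrinsics"]),R.from_quat(c["rotation"]).as_matrix(),np.array(c["eye"])
def proj(cam,P):
    K,Rm,e=cal(cam); p=((np.atleast_2d(P)-e)@Rm)*[1,-1,-1]; u=p@K.T; return u[:,:2]/u[:,2:]
def box(lx,ly,z0,z1,lx1=None,ly1=None):
    lx1=lx1 or lx; ly1=ly1 or ly
    return np.array([[sx*a/2,sy*b/2,z] for a,b,z in((lx,ly,z0),(lx1,ly1,z1)) for sx in(-1,1) for sy in(-1,1)])
def prism(rad,n,z0,z1,ph):
    a=ph+np.arange(n)*2*np.pi/n
    return np.array([[rad*np.cos(t),rad*np.sin(t),z] for z in(z0,z1) for t in a])
MODULE=[box(.12,.1,0,.014),box(.072,.055,.014,.031),box(.072,.055,.031,.04,.062,.045),prism(.0173,12,.04,.066,0)]
NUT=[prism(.03/3**.5,6,.0405,.066,0),prism(.009,16,.066,.069,0)]
COVER=[box(.085,.07,0,.061),box(.05,.012,.061,.087)]
def render(cam,parts,x,y,yaw,z=0,S=4):
    c,s=np.cos(yaw),np.sin(yaw); m=np.zeros((480*S,640*S),np.uint8)
    for P in parts:
        W=np.c_[c*P[:,0]-s*P[:,1]+x,s*P[:,0]+c*P[:,1]+y,P[:,2]+z]
        h=cv2.convexHull(((proj(cam,W)+.5)*S*16).astype(np.int32)); cv2.fillConvexPoly(m,h,255,shift=4)
    return cv2.resize(m,(640,480),interpolation=cv2.INTER_AREA)/255.
def fit(sil,parts,x0,yaws,z=0,free=3):
    def cost(v): 
        return sum(np.abs(render(c,parts,v[0],v[1],v[2],z)-m).sum()/m.sum() for c,m in sil.items())
    best=min((minimize(cost,[*x0,a],method="Nelder-Mead",options=dict(initial_simplex=[[*x0,a],[x0[0]+.008,x0[1],a],[x0[0],x0[1]+.008,a],[*x0,a+.15]],maxiter=70)) for a in yaws),key=lambda o:o.fun)
    return best.x,best.fun
E
cat > a.py <<'E'
from h import *
S={}
for c in("top","side"):
    r.snapshot(c)
    for t in("module","nut_top","cover","vial0","mouse","cuvette_box"):
        print(c,t,[(np.round(d["point"],3).tolist(),round(d["confidence"],2),proj(c,d["point"])[0].round().tolist()) for d in r.look_for(c,t)])
        if t in("module","nut_top","cover"):
            L=r.silhouettes(c,t)
            for i,d in enumerate(L):
                ys,xs=np.nonzero(d["pixels"]);print("  sil",i,round(d["confidence"],2),len(xs),xs.mean().round(),ys.mean().round())
                S[f"{c}-{t}-{i}"]=d["pixels"]
np.savez_compressed("s.npz",**S)
im=r.snapshot("top");s1=cv2.resize(im[215:290,200:300],None,fx=4,fy=4,interpolation=cv2.INTER_CUBIC);s2=cv2.resize(im[205:280,330:430],None,fx=4,fy=4,interpolation=cv2.INTER_CUBIC)
im=r.snapshot("side");s3=cv2.resize(im[310:385,250:350],None,fx=4,fy=4,interpolation=cv2.INTER_CUBIC);s4=cv2.resize(im[185:260,265:365],None,fx=4,fy=4,interpolation=cv2.INTER_CUBIC)
cv2.imwrite("pics/crop.png",np.vstack([np.hstack([s1,s2]),np.hstack([s3,s4])]))
E
python3 a.py
```

```text
top module [([0.529, 0.22, 0.015], 0.94, [239.0, 253.0]), ([0.314, 0.405, 0.018], 0.9, [171.0, 332.0]), ([0.354, 0.203, 0.018], 0.86, [245.0, 315.0]), ([0.663, 0.393, 0.013], 0.71, [179.0, 208.0]), ([0.525, 0.222, 0.015], 0.58, [239.0, 254.0])]
  sil 0 0.94 1524 237.0 252.0
  sil 1 0.87 1606 167.0 331.0
  sil 2 0.72 1545 242.0 315.0
  sil 3 0.55 1325 175.0 205.0
top nut_top [([0.312, 0.413, 0.064], 0.67, [164.0, 331.0]), ([0.532, 0.22, 0.071], 0.55, [236.0, 248.0]), ([0.35, 0.212, 0.066], 0.5, [240.0, 315.0])]
  sil 0 0.69 145 163.0 330.0
  sil 1 0.56 111 240.0 314.0
  sil 2 0.5 153 172.0 200.0
  sil 3 0.45 119 235.0 248.0
top cover [([0.546, -0.158, 0.062], 0.77, [376.0, 240.0]), ([0.523, 0.218, 0.017], 0.19, [240.0, 255.0])]
  sil 0 0.56 996 376.0 240.0
top vial0 [([0.641, -0.007, 0.038], 0.41, [320.0, 210.0])]
top mouse [([0.749, 0.137, 0.032], 0.73, [268.0, 175.0])]
top cuvette_box [([0.75, -0.108, 0.043], 0.58, [355.0, 171.0])]
side module [([0.358, 0.237, 0.014], 0.83, [398.0, 359.0]), ([0.528, 0.246, 0.019], 0.82, [301.0, 353.0]), ([0.66, 0.42, 0.014], 0.77, [197.0, 442.0]), ([0.325, 0.424, 0.034], 0.6, [431.0, 461.0])]
  sil 0 0.86 5479 193.0 436.0
  sil 1 0.72 3326 400.0 352.0
  sil 2 0.7 3295 301.0 349.0
  sil 3 0.61 3921 434.0 456.0
side nut_top [([0.663, 0.407, 0.066], 0.76, [193.0, 414.0]), ([0.353, 0.219, 0.067], 0.7, [405.0, 331.0]), ([0.532, 0.235, 0.065], 0.68, [299.0, 331.0]), ([0.312, 0.421, 0.066], 0.67, [444.0, 448.0])]
  sil 0 0.96 405 301.0 331.0
  sil 1 0.76 604 189.0 416.0
  sil 2 0.65 681 442.0 450.0
  sil 3 0.56 442 403.0 334.0
  sil 4 0.52 1106 224.0 229.0
side cover [([0.542, -0.14, 0.054], 0.68, [315.0, 215.0])]
  sil 0 0.69 1409 312.0 218.0
side vial0 [([0.525, 0.006, 0.032], 0.58, [316.0, 261.0]), ([0.645, -0.004, 0.029], 0.57, [262.0, 255.0])]
side mouse [([0.747, 0.157, 0.022], 0.56, [195.0, 306.0])]
side cuvette_box [([0.746, -0.083, 0.042], 0.94, [226.0, 227.0])]
```

View pics/crop.png

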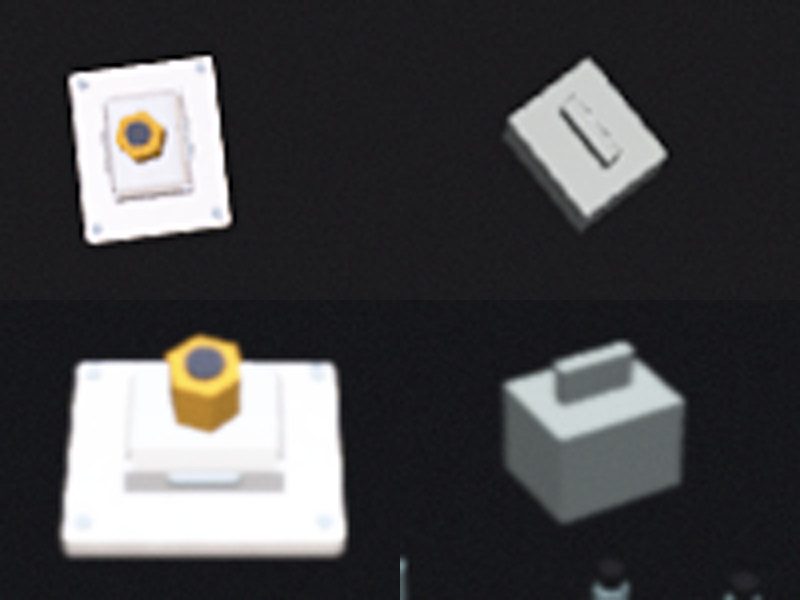

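The crop confirms the choice: white plate and collar with the brass nut, and the grey cover with its rib. Next I fit the poses.

```bash
cat > b.py <<'E'
from h import *
I={c:r.snapshot(c) for c in("top","side")}
ROI={"module":{"top":(200,215,290,290),"side":(255,308,345,385)},"cover":{"top":(340,205,410,275),"side":(280,190,345,246)}}
def blob(c,n):
    x0,y0,x1,y1=ROI[n][c]; m=np.zeros((480,640)); g=I[c][y0:y1,x0:x1].max(2).astype(float)
    hi=np.percentile(g[g>70],40 if n=="cover" else 60); b=(g>(hi*.5)).astype(np.uint8)
    k,l,s,_=cv2.connectedComponentsWithStats(b); j=1+s[1:,4].argmax(); m[y0:y1,x0:x1]=(l==j); return m
def nutm(c):
    x0,y0,x1,y1=ROI["module"][c]; h=cv2.cvtColor(I[c],cv2.COLOR_BGR2HSV)[y0:y1,x0:x1]
    b=((h[...,1]>110)&(h[...,0]<35)&(h[...,2]>70)).astype(np.uint8); k=cv2.findContours(b,0,1)[0]
    p=max(k,key=cv2.contourArea); m=np.zeros(b.shape,np.uint8); cv2.drawContours(m,[p],-1,1,-1)
    o=np.zeros((480,640)); o[y0:y1,x0:x1]=m; return o
for n,parts,x0,ya in(("module",MODULE,(.525,.22),(-1.5,)),("cover",COVER,(.545,-.155),(-.8,.8)),("nut",NUT,(.53,.225),(-.4,.1,.5))):
    M={c:(nutm(c) if n=="nut" else blob(c,n)) for c in I}
    if n=="module": ya=(0,1.5,1.7,-.1)
    for sub in(M,{"top":M["top"]},{"side":M["side"]}):
        v,f=fit(sub,parts,x0,ya); print(n,list(sub),v.round(4),round(f,3),[int(m.sum()) for m in sub.values()])
E
python3 b.py
```

```text
module ['top', 'side'] [0.5324 0.2268 0.1069] 0.12 [1541, 3413]Traceback (most recent call last):
  File "b.py", line 17, in <module>
    v,f=fit(sub,parts,x0,ya); print(n,list(sub),v.round(4),round(f,3),[int(m.sum()) for m in sub.values()])
        ~~~^^^^^^^^^^^^^^^^^
  File "h.py", line 27, in fit
    best=min((minimize(cost,[*x0,a],method="Nelder-Mead",options=dict(initial_simplex=[[*x0,a],[x0[0]+.008,x0[1],a],[x0[0],x0[1]+.008,a],[*x0,a+.15]],maxiter=70)) for a in yaws),key=lambda o:o.fun)
  File "h.py", line 27, in <genexpr>
    best=min((minimize(cost,[*x0,a],method="Nelder-Mead",options=dict(initial_simplex=[[*x0,a],[x0[0]+.008,x0[1],a],[x0[0],x0[1]+.008,a],[*x0,a+.15]],maxiter=70)) for a in yaws),key=lambda o:o.fun)
              ~~~~~~~~^^^^^^^^^^^^^^^^^^^^^^^^^^^^^^^^^^^^^^^^^^^^^^^^^^^^^^^^^^^^^^^^^^^^^^^^^^^^^^^^^^^^^^^^^^^^^^^^^^^^^^^^^^^^^^^^^^^^^^^^^^^^^^^^^^^^^^^^^^^^
    res = _minimize_neldermead(fun, x0, args, callback, bounds=bounds,
                               **options)
    fxr = func(xr)
    fx = function(np.copy(x), *(wrapper_args + args))
  File "h.py", line 26, in cost
    return sum(np.abs(render(c,parts,v[0],v[1],v[2],z)-m).sum()/m.sum() for c,m in sil.items())
  File "h.py", line 26, in <genexpr>
    return sum(np.abs(render(c,parts,v[0],v[1],v[2],z)-m).sum()/m.sum() for c,m in sil.items())
                      ~~~~~~^^^^^^^^^^^^^^^^^^^^^^^^^^
  File "h.py", line 22, in render
    h=cv2.convexHull(((proj(cam,W)+.5)*S*16).astype(np.int32)); cv2.fillConvexPoly(m,h,255,shift=4)
                       ~~~~^^^^^^^
  File "h.py", line 8, in proj
    K,Rm,e=cal(cam); p=((np.atleast_2d(P)-e)@Rm)*[1,-1,-1]; u=p@K.T; return u[:,:2]/u[:,2:]
           ~~~^^^^^
  File "h.py", line 6, in cal
    c=r.get_calibration(cam);return np.array(c["intrinsics"]),R.from_quat(c["rotation"]).as_matrix(),np.array(c["eye"])
ValueError: time passes only in moves, steps and waits
```

```bash
sed -i 's/^def cal(cam):/from functools import lru_cache\n@lru_cache(None)\ndef cal(cam):/' h.py; sed -i 's/^I=/print(r.get_calibration("top").keys())\nI=/' b.py; python3 b.py
```

```text
dict_keys(['intrinsics', 'eye', 'rotation'])
module ['top', 'side'] [0.5323 0.2268 0.1072] 0.12 [1541, 3412]
module ['top'] [0.5332 0.228  0.1101] 0.042 [1541]
module ['side'] [0.5315 0.2242 0.1078] 0.024 [3412]
cover ['top', 'side'] [ 0.5516 -0.1608  0.6315] 0.277 [818, 1578]
cover ['top'] [ 0.5552 -0.1623  0.6875] 0.18 [818]
cover ['side'] [ 0.5495 -0.1625  0.6515] 0.046 [1578]
nut ['top', 'side'] [ 0.532   0.2259 -0.3435] 0.486 [108, 357]
nut ['top'] [0.5329 0.2278 0.6941] 0.219 [108]
nut ['side'] [0.5315 0.2224 0.6735] 0.109 [357]
```

Request:
play_rows(
  translation=[
    [0.042, -0.0222, 0],
    [0.042, -0.0222, 0],
    [0.042, -0.0222, 0],
    [0.042, -0.0222, 0],
    [0.042, -0.0222, 0],
    [0.042, -0.0222, 0],
    [0.042, -0.0222, 0],
    [0.042, -0.0222, 0],
    [0.0241, -0.0412, 0],
    [0.0241, -0.0412, 0],
    [0.0241, -0.0412, 0],
    [0.0241, -0.0412, 0],
    [0.0241, -0.0412, 0],
    [0.0241, -0.0412, 0],
    [0.0241, -0.0412, 0],
    [0.0241, -0.0412, 0],
    [0.0241, -0.0412, 0],
    [0.0241, -0.0412, 0],
  ],
  delta_rot=[
    [0, 0, 0],
    [0, 0, 0],
    [0, 0, 0],
    [0, 0, 0],
    [0, 0, 0],
    [0, 0, 0],
    [0, 0, 0],
    [0, 0, 0],
    [0, 0, 0],
    [0, 0, 0],
    [0, 0, 0],
    [0, 0, 0],
    [0, 0, 0],
    [0, 0, 0],
    [0, 0, 0],
    [0, 0, 0],
    [0, 0, 0],
    [0, 0, 0],
  ],
  grip=[1, 1, 1, 1, 1, 1, 1, 1, 1, 1, 1, 1, 1, 1, 1, 1, 1, 1],
)

```text
clock: 4.45
tool_pos: [0.5322, 0.2275, 0.3028]
eef_rot: [0.973, 0.229, 0.0, 0.0]
contact_force: [1.0, 1.0, 0.1]
opening: 1.001
finger_force: 0.0
```

Request:
play_rows(
  translation=[
    [0, 0, 0],
    [0, 0, 0],
    [0, 0, 0],
    [0, 0, 0],
    [0, 0, 0],
    [0, 0, 0],
    [0, 0, 0],
    [0, 0, 0],
  ],
  delta_rot=[
    [0, 0, -10.5],
    [0, 0, -10.5],
    [0, 0, -10.5],
    [0, 0, -10.5],
    [0, 0, -10.5],
    [0, 0, -10.5],
    [0, 0, -10.5],
    [0, 0, 0],
  ],
  grip=[1, 1, 1, 1, 1, 1, 1, 1],
)

```text
clock: 5.45
tool_pos: [0.5322, 0.2257, 0.3026]
eef_rot: [0.644, 0.765, 0.0, -0.0]
contact_force: [-1.0, 0.6, 0.4]
opening: 1.001
finger_force: 0.0
```

```bash
cat > st.py <<'E'
from h import *
s=r.get_state(); y=R.from_quat(s["eef_rot"]).as_matrix()
print(round(s["clock"],2),"pos",np.round(s["tool_pos"],4),"yang",np.degrees(np.arctan2(y[1,1],y[0,1])).round(2),"zax",y[:,2].round(4),"q",np.round(s["q"],2),"F",np.round(s["contact_force"],1),"M",np.round(s["moment"],2),"op",round(s["opening"],3),"ff",round(s["finger_force"],1))
E
sed -i 's/hi\*.5)/(hi*.5 if n=="module" else 60))/' b.py
cat >> st.py <<'E'
import sys
E
python3 st.py
```

```text
5.45 pos [0.5322 0.2257 0.3026] yang 9.89 zax [-2.e-04  4.e-04 -1.e+00] q [-0.2   0.66 -0.48  1.7   0.37  0.87 -0.66] F [-1.   0.6  0.4] M [-0.05 -0.06 -0.  ] op 1.001 ff 0.0
```

Request:
play_rows(
  translation=[
    [0, 0, 0.05],
    [0, 0, 0.05],
    [0, 0, 0.05],
    [0, 0, 0.035],
    [0, 0, 0.009],
    [0, 0, 0],
    [0, 0, 0],
  ],
  delta_rot=[
    [0, 0, 0],
    [0, 0, 0],
    [0, 0, 0],
    [0, 0, 0],
    [0, 0, 0],
    [0, 0, 0],
    [0, 0, 0],
  ],
  grip=[1, 1, 1, 1, 1, 0.2, -0.2],
)

```text
clock: 6.32
tool_pos: [0.533, 0.2264, 0.1103]
eef_rot: [0.643, 0.766, 0.001, 0.001]
contact_force: [0.3, -0.5, 0.4]
opening: 0.799
finger_force: 0.0
```

Request:
play_rows(
  translation=[
    [0, 0, 0],
    [0, 0, 0],
    [0, 0, 0],
    [0, 0, 0],
    [0, 0, 0],
    [0, 0, 0],
  ],
  delta_rot=[
    [0, 0, 0],
    [0, 0, 0],
    [0, 0, 0],
    [0, 0, 0],
    [0, 0, 0],
    [0, 0, 0],
  ],
  grip=[-0.6, -1, -1, -1, -1, -1],
  squeeze=40,
)

```text
clock: 7.08
tool_pos: [0.5305, 0.2256, 0.1087]
eef_rot: [0.642, 0.766, -0.001, -0.001]
contact_force: [-4.9, -0.6, 5.8]
opening: 0.344
finger_force: 40.0
```

```bash
python3 st.py
```

```text
7.08 pos [0.5305 0.2256 0.1087] yang 10.04 zax [-0.0029 -0.0015 -1.    ] q [-0.31  0.93 -0.3   1.83  0.56  0.47 -0.83] F [-4.9 -0.6  5.8] M [-0.19  1.06  0.03] op 0.344 ff 40.0
```

Request:
play_rows(
  translation=[
    [0, -0.0015, 0],
    [0, 0, 0],
    [0, 0, 0],
    [0, 0, 0],
    [0, 0, 0],
    [0, 0, 0],
    [0, 0, 0],
    [0, 0, 0],
    [0, 0, 0],
    [0, 0, 0],
    [0, 0, 0],
  ],
  delta_rot=[
    [0, 0, 0],
    [0, 0, 5],
    [0, 0, 5],
    [0, 0, 5],
    [0, 0, 5],
    [0, 0, 5],
    [0, 0, 5],
    [0, 0, 5],
    [0, 0, 5],
    [0, 0, 5],
    [0, 0, 0],
  ],
  grip=[-1, -1, -1, -1, -1, -1, -1, -1, -1, -1, -1],
)

```text
clock: 8.45
tool_pos: [0.5301, 0.2257, 0.1087]
eef_rot: [0.887, 0.462, -0.001, 0.0]
contact_force: [-3.4, 0.3, 4.7]
opening: 0.344
finger_force: 40.0
```

```bash
python3 st.py
```

```text
8.45 pos [0.5301 0.2257 0.1087] yang -34.93 zax [-1.e-03 -7.e-04 -1.e+00] q [-0.41  0.91 -0.12  1.84  0.25  0.4  -1.33] F [-3.4  0.3  4.7] M [-0.    0.87 -0.06] op 0.344 ff 40.0
```

Request:
play_rows(
  translation=[
    [0, 0, 0],
    [0, 0, 0],
    [0, 0, 0],
    [0, 0, 0],
  ],
  delta_rot=[
    [0, 0, 3],
    [0, 0, 3],
    [0, 0, 2],
    [0, 0, 0],
  ],
  grip=[-1, -1, -1, -1],
)

```text
clock: 8.95
tool_pos: [0.53, 0.2257, 0.1087]
eef_rot: [0.917, 0.398, -0.001, -0.0]
contact_force: [-5.0, -0.3, 5.0]
opening: 0.348
finger_force: 40.0
```

```bash
python3 st.py
```

```text
8.95 pos [0.53   0.2257 0.1087] yang -43.05 zax [-1.2e-03 -4.0e-04 -1.0e+00] q [-0.43  0.91 -0.09  1.84  0.19  0.39 -1.42] F [-5.  -0.3  5. ] M [-0.01  1.11  0.02] op 0.348 ff 40.0
```

Request:
play_rows(
  translation=[
    [0, 0, 0],
    [0, 0, 0],
    [0, 0, 0],
  ],
  delta_rot=[
    [0, 0, 2],
    [0, 0, 2],
    [0, 0, 0],
  ],
  grip=[-1, -1, -1],
)

```text
clock: 9.32
tool_pos: [0.53, 0.2257, 0.1087]
eef_rot: [0.931, 0.366, -0.001, -0.0]
contact_force: [-5.8, -0.6, 5.4]
opening: 0.344
finger_force: 40.0
```

```bash
python3 st.py
```

```text
9.32 pos [0.53   0.2257 0.1087] yang -47.05 zax [-1.2e-03 -4.0e-04 -1.0e+00] q [-0.44  0.91 -0.08  1.84  0.16  0.39 -1.46] F [-5.8 -0.6  5.4] M [ 0.05  1.13 -0.02] op 0.344 ff 40.0
```

Request:
play_rows(
  translation=[
    [0, 0, 0],
    [0, 0, 0],
    [0, 0, 0],
  ],
  delta_rot=[
    [0, 0, 2],
    [0, 0, 2],
    [0, 0, 0],
  ],
  grip=[-1, -1, -1],
)

```text
clock: 9.7
tool_pos: [0.53, 0.2258, 0.1087]
eef_rot: [0.943, 0.334, -0.001, 0.0]
contact_force: [-5.3, -0.3, 5.5]
opening: 0.349
finger_force: 40.0
```

```bash
python3 st.py
```

```text
9.7 pos [0.53   0.2258 0.1087] yang -50.97 zax [-1.1e-03 -5.0e-04 -1.0e+00] q [-0.45  0.91 -0.06  1.84  0.13  0.39 -1.5 ] F [-5.3 -0.3  5.5] M [0.03 1.09 0.34] op 0.349 ff 40.0
```

Request:
play_rows(
  translation=[
    [0, 0, 0],
    [0, 0, 0],
    [0, 0, 0],
  ],
  delta_rot=[
    [0, 0, 2],
    [0, 0, 1],
    [0, 0, 0],
  ],
  grip=[-1, -1, -1],
  squeeze=55,
)

```text
clock: 10.07
tool_pos: [0.53, 0.2258, 0.1087]
eef_rot: [0.95, 0.312, -0.001, 0.0]
contact_force: [-4.4, -1.3, 6.1]
opening: 0.351
finger_force: 55.0
```

```bash
python3 st.py
```

```text
10.07 pos [0.53   0.2258 0.1087] yang -53.58 zax [-7.0e-04 -1.3e-03 -1.0e+00] q [-0.45  0.91 -0.05  1.84  0.12  0.39 -1.53] F [-4.4 -1.3  6.1] M [-0.1   0.97  1.82] op 0.351 ff 55.0
```

Request:
play_rows(
  translation=[
    [0, 0, 0],
    [0, 0, 0],
    [0, 0, 0],
  ],
  delta_rot=[
    [0, 0, 2],
    [0, 0, 1],
    [0, 0, 0],
  ],
  grip=[-1, -1, -1],
)

```text
clock: 10.45
tool_pos: [0.5306, 0.2262, 0.1087]
eef_rot: [0.959, 0.285, 0.0, -0.0]
contact_force: [-2.7, 0.2, 3.3]
opening: 0.355
finger_force: 55.0
```

```bash
python3 st.py
```

```text
10.45 pos [0.5306 0.2262 0.1087] yang -56.88 zax [ 4.e-04  4.e-04 -1.e+00] q [-0.46  0.91 -0.04  1.84  0.09  0.39 -1.56] F [-2.7  0.2  3.3] M [0.19 0.72 1.67] op 0.355 ff 55.0
```

Torque climbs to 1.8 N m with the pads starting to ride over the flats, so the nut is at its stop. I release, rise, and move above the cover.

Request:
play_rows(
  translation=[
    [0, 0, 0],
    [0, 0, 0],
    [0, 0, 0],
    [0, 0, -0.03],
    [0, 0, -0.04],
    [0, 0, -0.04],
    [0, 0, -0.03],
    [0, 0, 0],
  ],
  delta_rot=[
    [0, 0, 0],
    [0, 0, 0],
    [0, 0, 0],
    [0, 0, 0],
    [0, 0, 0],
    [0, 0, 0],
    [0, 0, 0],
    [0, 0, 0],
  ],
  grip=[-0.2, 0.3, 0.8, 1, 1, 1, 1, 1],
)

```text
clock: 11.45
tool_pos: [0.5323, 0.2259, 0.251]
eef_rot: [0.959, 0.283, 0.003, -0.0]
contact_force: [-0.6, -0.1, -0.0]
opening: 1.005
finger_force: 0.0
```

```bash
python3 st.py; sed -i 's/^for n,parts.*/for n,parts,x0,ya in(("cover",COVER,(.548,-.163),(.65,)),):/' b.py; python3 b.py
```

```text
11.45 pos [0.5323 0.2259 0.251 ] yang -57.09 zax [ 0.0053  0.0024 -1.    ] q [-0.44  0.69 -0.07  1.77  0.07  0.68 -1.54] F [-0.6 -0.1 -0. ] M [-0.01 -0.02 -0.03] op 1.005 ff 0.0
dict_keys(['intrinsics', 'eye', 'rotation'])
cover ['top', 'side'] [ 0.5495 -0.16    0.6349] 2.434 [984, 635]
cover ['top'] [ 0.5518 -0.1598  0.6327] 0.032 [984]
cover ['side'] [ 0.5238 -0.1282  0.1145] 1.483 [635]
```

Request:
play_rows(
  translation=[
    [-0.02187, 0.0371, 0],
    [-0.02187, 0.0371, 0],
    [-0.02187, 0.0371, 0],
    [-0.02187, 0.0371, 0],
    [-0.02187, 0.0371, 0],
    [-0.02187, 0.0371, 0],
    [-0.02187, 0.0371, 0],
    [-0.02187, 0.0371, 0],
    [-0.02187, 0.0371, 0],
    [0, 0, 0],
    [0, 0, 0.03],
    [0, 0, 0],
  ],
  delta_rot=[
    [0, 0, 0],
    [0, 0, 0],
    [0, 0, 0],
    [0, 0, 0],
    [0, 0, 0],
    [0, 0, 0],
    [0, 0, 0],
    [0, 0, 0],
    [0, 0, 0],
    [0, 0, -3.8],
    [0, 0, 0],
    [0, 0, 0],
  ],
  grip=[1, 1, 1, 1, 1, 1, 1, 1, 1, 1, 1, 1],
)

```text
clock: 13.05
tool_pos: [0.5455, -0.1613, 0.2157]
eef_rot: [0.949, 0.316, -0.003, -0.002]
contact_force: [-0.4, -0.2, 1.0]
opening: 1.003
finger_force: 0.0
```

```bash
python3 st.py; sed -i 's/^for n,parts.*/for n,parts,x0,ya in(("module",MODULE,(.530,.226),(.1,)),("nut",NUT,(.53,.225),(-.4,.1,.5)),):/' b.py; python3 b.py
python3 - <<'E'
from h import *
im=[r.snapshot("top")[215:290,200:300],r.snapshot("side")[310:385,250:350],r.snapshot("side")[185:260,265:365]]
cv2.imwrite("pics/crop2.png",np.hstack([cv2.resize(i,None,fx=2.6,fy=2.6,interpolation=cv2.INTER_CUBIC) for i in im]))
E
```

```text
13.05 pos [ 0.5455 -0.1613  0.2157] yang -53.21 zax [-0.0069  0.0016 -1.    ] q [ 0.3   0.74 -0.16  1.81  0.18  0.61 -0.9 ] F [-0.4 -0.2  1. ] M [0.02 0.01 0.05] op 1.003 ff 0.0
dict_keys(['intrinsics', 'eye', 'rotation'])
module ['top', 'side'] [0.5324 0.2268 0.1069] 0.119 [1542, 3411]
module ['top'] [0.5332 0.2281 0.1105] 0.042 [1542]
module ['side'] [0.5314 0.2242 0.1075] 0.024 [3411]
nut ['top', 'side'] [0.5322 0.2256 0.6834] 0.479 [108, 357]
nut ['top'] [0.5329 0.2278 0.6941] 0.219 [108]
nut ['side'] [0.5319 0.2224 0.673 ] 0.108 [357]
```

View pics/crop2.png

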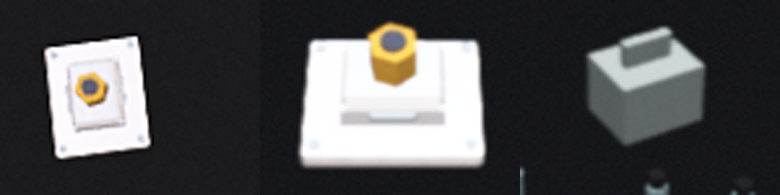

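The nut looks turned by one 60° step, which matches the grip angle going from 10° to about -50°. The cover has not moved.

Request:
play_rows(
  translation=[
    [0.0015, 0.001, 0.025],
    [0, 0, 0.02],
    [0, 0, 0],
    [0, 0, 0],
  ],
  delta_rot=[
    [0, 0, 0],
    [0, 0, 0],
    [0, 0, 0],
    [0, 0, 0],
  ],
  grip=[1, 1, 0, 0],
)

```text
clock: 13.8
tool_pos: [0.5499, -0.1615, 0.1747]
eef_rot: [0.949, 0.316, 0.001, 0.0]
contact_force: [0.3, -0.6, -0.3]
opening: 0.8
finger_force: 0.0
```

```bash
python3 st.py
```

```text
13.8 pos [ 0.5499 -0.1615  0.1747] yang -53.18 zax [ 1.6e-03 -4.0e-04 -1.0e+00] q [ 0.29  0.8  -0.14  1.83  0.2   0.52 -0.91] F [ 0.3 -0.6 -0.3] M [ 0.   -0.02 -0.05] op 0.8 ff 0.0
```

Request:
play_rows(
  translation=[
    [-0.0012, -0.0009, 0.02],
    [0, 0, 0.018],
    [0, 0, 0.007],
    [0, 0, 0],
    [0, 0, 0],
    [0, 0, 0],
    [0, 0, 0],
    [0, 0, 0],
    [0, 0, 0],
  ],
  delta_rot=[
    [0, 0, 0],
    [0, 0, 0],
    [0, 0, 0],
    [0, 0, 0],
    [0, 0, 0],
    [0, 0, 0],
    [0, 0, 0],
    [0, 0, 0],
    [0, 0, 0],
  ],
  grip=[0, 0, 0, -0.5, -1, -1, -1, -1, -1],
  squeeze=40,
)

```text
clock: 14.92
tool_pos: [0.5479, -0.1614, 0.1289]
eef_rot: [0.949, 0.316, 0.0, 0.0]
contact_force: [-1.1, 1.1, 1.3]
opening: 0.131
finger_force: 39.9
```

```bash
python3 st.py
```

```text
14.93 pos [ 0.5479 -0.1614  0.1289] yang -53.17 zax [ 2.e-04 -0.e+00 -1.e+00] q [ 0.27  0.88 -0.12  1.86  0.22  0.42 -0.93] F [-1.1  1.1  1.3] M [ 0.07  0.03 -0.03] op 0.131 ff 39.9
```

Request:
play_rows(
  translation=[
    [0, 0, -0.02],
    [0, 0, -0.04],
    [0, 0, -0.04],
    [0, 0, -0.03],
    [0, 0, 0],
  ],
  delta_rot=[
    [0, 0, 0],
    [0, 0, 0],
    [0, 0, 0],
    [0, 0, 0],
    [0, 0, 0],
  ],
  grip=[-1, -1, -1, -1, -1],
)

```text
clock: 15.55
tool_pos: [0.5489, -0.1619, 0.2605]
eef_rot: [0.949, 0.316, 0.002, 0.001]
contact_force: [0.2, 0.1, -1.6]
opening: 0.129
finger_force: 39.9
```

Request:
play_rows(
  translation=[
    [0.0218, -0.0321, 0],
    [0.0218, -0.0321, 0],
    [0.0218, -0.0321, 0],
    [0.0218, -0.0321, 0],
    [0.0218, -0.0321, 0],
    [0.0218, -0.0321, 0],
    [0.0218, -0.0321, 0],
    [0.0218, -0.0321, 0],
    [0.0218, -0.0321, 0],
    [0.0218, -0.0321, 0],
    [0, 0, 0],
    [0, 0, 0],
    [0, 0, 0],
    [0, 0, 0],
    [0, 0, 0],
    [0, 0, 0],
  ],
  delta_rot=[
    [0, 0, 0],
    [0, 0, 0],
    [0, 0, 0],
    [0, 0, 0],
    [0, 0, 0],
    [0, 0, 0],
    [0, 0, 0],
    [0, 0, 0],
    [0, 0, 0],
    [0, 0, 0],
    [0, 0, 7.7],
    [0, 0, 7.7],
    [0, 0, 7.7],
    [0, 0, 7.6],
    [0, 0, 0],
    [0, 0, 0],
  ],
  grip=[-1, -1, -1, -1, -1, -1, -1, -1, -1, -1, -1, -1, -1, -1, -1, -1],
)

```text
clock: 17.55
tool_pos: [0.5296, 0.226, 0.2577]
eef_rot: [0.999, 0.054, -0.001, 0.0]
contact_force: [0.4, 0.4, -1.9]
opening: 0.132
finger_force: 39.9
```

```bash
python3 st.py;python3 - <<'E'
from h import *
im=[r.snapshot("top")[190:310,150:310],r.snapshot("side")[240:390,220:420]]
cv2.imwrite("pics/crop3.png",np.hstack([cv2.resize(i,(400,300),interpolation=cv2.INTER_CUBIC) for i in im]))
E
```

```text
17.55 pos [0.5296 0.226  0.2577] yang -83.75 zax [-0.0014 -0.001  -1.    ] q [-0.52  0.68  0.06  1.77 -0.06  0.69 -1.89] F [ 0.4  0.4 -1.9] M [0.07 0.01 0.02] op 0.132 ff 39.9
```

View pics/crop3.png

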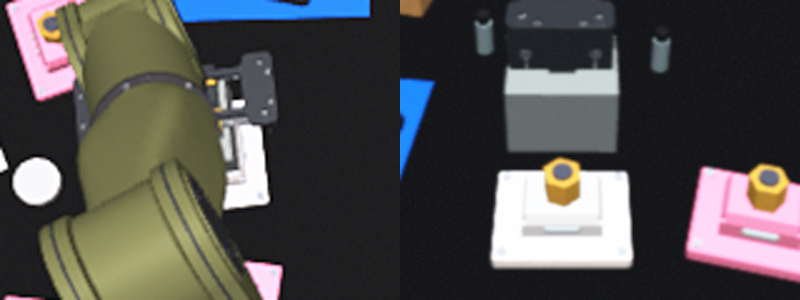

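The side picture shows the cover held level and square above the white module. The nut sits at about (301,330), and the cover's lower front corners are at about (273,315) and (328,315). A quick check of the cover's offset along x follows.

Run:
```python
from h import *
im=r.snapshot("side");g=im.max(2).astype(float)
c,s=np.cos(.1091),np.sin(.1091)
def P(x,y,z):return proj("side",[.5296+.0015+c*x-s*y,.226-.0017+s*x+c*y,z+.1297])[0]
for x in(.0425,-.0425): print(P(x,.035,0),P(x,.035,.04),P(x,.035,.02))
row=int(round(P(0,.035,.02)[1])); 
for rw in(row,row-6): print(rw,[(i,int(g[rw,i])) for i in list(range(266,280))+list(range(322,336))])
```

```text
[273.49822659 314.37326987] [272.45184298 295.96728005] [272.98406218 305.32906759]
[327.29652771 314.46110033] [328.13695006 296.10863924] [327.7095079  305.44277407]
305 [(266, 20), (267, 27), (268, 25), (269, 26), (270, 26), (271, 27), (272, 45), (273, 75), (274, 103), (275, 108), (276, 109), (277, 108), (278, 109), (279, 111), (322, 110), (323, 109), (324, 108), (325, 109), (326, 108), (327, 96), (328, 66), (329, 34), (330, 26), (331, 24), (332, 25), (333, 28), (334, 22), (335, 27)]
299 [(266, 25), (267, 26), (268, 23), (269, 24), (270, 25), (271, 31), (272, 54), (273, 87), (274, 106), (275, 110), (276, 109), (277, 109), (278, 109), (279, 108), (322, 111), (323, 110), (324, 110), (325, 110), (326, 109), (327, 100), (328, 77), (329, 42), (330, 26), (331, 25), (332, 22), (333, 26), (334, 29), (335, 26)]
```

Request:
play_rows(
  translation=[
    [0, 0, 0.03],
    [0, 0, 0.03],
    [0, 0, 0.015],
    [0, 0, 0.01],
    [0, 0, 0],
  ],
  delta_rot=[
    [0, 0, 0],
    [0, 0, 0],
    [0, 0, 0],
    [0, 0, 0],
    [0, 0, 0],
  ],
  grip=[-1, -1, -1, -1, -1],
  squeeze=58,
)

```text
clock: 18.32
tool_pos: [0.53, 0.2261, 0.1736]
eef_rot: [0.999, 0.053, -0.0, 0.0]
contact_force: [-0.8, -0.5, -1.2]
opening: 0.131
finger_force: 57.9
```

```bash
python3 st.py
```

```text
18.32 pos [0.53   0.2261 0.1736] yang -83.88 zax [-2.e-04 -2.e-04 -1.e+00] q [-0.51  0.81  0.04  1.83 -0.06  0.51 -1.89] F [-0.8 -0.5 -1.2] M [-0.01 -0.07 -0.02] op 0.131 ff 57.9
```

Request:
play_rows(
  translation=[
    [0, 0, 0.005],
    [0, 0, 0.005],
    [0, 0, 0.003],
    [0, 0, 0],
  ],
  delta_rot=[
    [0, 0, 0],
    [0, 0, 0],
    [0, 0, 0],
    [0, 0, 0],
  ],
  grip=[-1, -1, -1, -1],
)

```text
clock: 18.82
tool_pos: [0.5299, 0.2262, 0.1605]
eef_rot: [0.999, 0.053, -0.0, 0.0]
contact_force: [-0.5, 0.3, -1.7]
opening: 0.131
finger_force: 57.9
```

```bash
python3 st.py
```

```text
18.82 pos [0.5299 0.2262 0.1605] yang -83.88 zax [-3.e-04 -2.e-04 -1.e+00] q [-0.51  0.83  0.04  1.83 -0.06  0.48 -1.89] F [-0.5  0.3 -1.7] M [ 0.02  0.01 -0.02] op 0.131 ff 57.9
```

No contact so far, with the rim below the top of the chamfer. Now pressing down through the catches.

Request:
play_rows(
  translation=[
    [0, 0, 0.003],
    [0, 0, 0.003],
    [0, 0, 0.002],
    [0, 0, 0],
  ],
  delta_rot=[
    [0, 0, 0],
    [0, 0, 0],
    [0, 0, 0],
    [0, 0, 0],
  ],
  grip=[-1, -1, -1, -1],
)

```text
clock: 19.32
tool_pos: [0.5306, 0.226, 0.154]
eef_rot: [0.999, 0.053, 0.001, -0.0]
contact_force: [-1.0, -0.8, 10.1]
opening: 0.129
finger_force: 58.0
```

```bash
python3 st.py
```

```text
19.32 pos [0.5306 0.226  0.154 ] yang -83.9 zax [ 1.6e-03  3.0e-04 -1.0e+00] q [-0.51  0.84  0.04  1.84 -0.06  0.47 -1.89] F [-1.  -0.8 10.1] M [-0.3   0.4  -0.02] op 0.129 ff 58.0
```

Request:
play_rows(
  translation=[
    [0, 0, 0.002],
    [0, 0, 0.002],
    [0, 0, 0.002],
    [0, 0, 0],
  ],
  delta_rot=[
    [0, 0, 0],
    [0, 0, 0],
    [0, 0, 0],
    [0, 0, 0],
  ],
  grip=[-1, -1, -1, -1],
)

```text
clock: 19.82
tool_pos: [0.5304, 0.226, 0.1461]
eef_rot: [0.999, 0.053, 0.0, 0.0]
contact_force: [2.6, -0.4, -7.4]
opening: 0.134
finger_force: 57.9
```

```bash
python3 st.py
```

```text
19.82 pos [0.5304 0.226  0.1461] yang -83.89 zax [ 7.e-04 -2.e-04 -1.e+00] q [-0.51  0.85  0.04  1.84 -0.06  0.45 -1.89] F [ 2.6 -0.4 -7.4] M [-0.04 -0.57  0.07] op 0.134 ff 57.9
```

It has snapped: the force went from +10 to -7 N. Continuing down to the plate.

Request:
play_rows(
  translation=[
    [0, 0, 0.002],
    [0, 0, 0.002],
    [0, 0, 0.001],
    [0, 0, 0],
  ],
  delta_rot=[
    [0, 0, 0],
    [0, 0, 0],
    [0, 0, 0],
    [0, 0, 0],
  ],
  grip=[-1, -1, -1, -1],
)

```text
clock: 20.32
tool_pos: [0.5293, 0.226, 0.1428]
eef_rot: [0.999, 0.053, -0.001, 0.0]
contact_force: [-2.2, -1.6, 8.1]
opening: 0.129
finger_force: 58.0
```

```bash
python3 st.py
```

```text
20.32 pos [0.5293 0.226  0.1428] yang -83.88 zax [-1.1e-03 -3.0e-04 -1.0e+00] q [-0.5   0.86  0.04  1.84 -0.07  0.44 -1.89] F [-2.2 -1.6  8.1] M [-0.4  0.5  0. ] op 0.129 ff 58.0
```

Request:
play_rows(
  translation=[
    [0, 0, 0.001],
    [0, 0, 0],
    [0, 0, 0],
    [0, 0, 0],
  ],
  delta_rot=[
    [0, 0, 0],
    [0, 0, 0],
    [0, 0, 0],
    [0, 0, 0],
  ],
  grip=[-1, -1, -1, -1],
)

```text
clock: 20.82
tool_pos: [0.5293, 0.226, 0.1428]
eef_rot: [0.999, 0.053, -0.0, 0.0]
contact_force: [-4.4, -1.9, 17.3]
opening: 0.131
finger_force: 58.0
```

```bash
python3 st.py;python3 - <<'E'
from h import *
im=[r.snapshot("side")[280:390,240:400],r.snapshot("side")]
cv2.imwrite("pics/crop4.png",np.hstack([cv2.resize(i,(400,300),interpolation=cv2.INTER_CUBIC) for i in im]))
E
python3 st.py
```

```text
20.82 pos [0.5293 0.226  0.1428] yang -83.88 zax [-7.e-04 -1.e-04 -1.e+00] q [-0.5   0.86  0.04  1.84 -0.07  0.44 -1.89] F [-4.4 -1.9 17.3] M [-0.54  0.85  0.05] op 0.131 ff 58.0
20.93 pos [0.5293 0.226  0.1427] yang -83.88 zax [-8.e-04 -1.e-04 -1.e+00] q [-0.5   0.86  0.04  1.84 -0.07  0.44 -1.89] F [-4.8 -2.2 16.7] M [-0.6   0.86  0.01] op 0.129 ff 58.0
```

View pics/crop4.png

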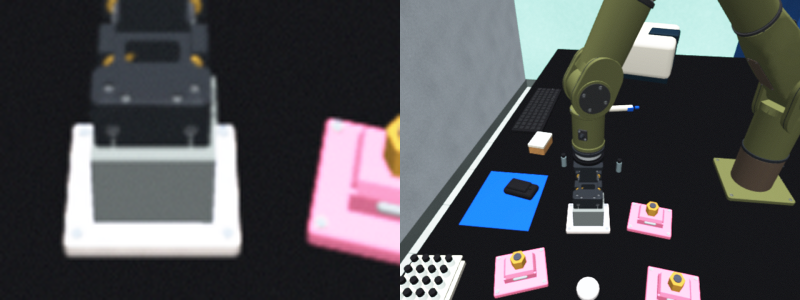

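The cover's rim sits flat on the plate: it stands at 13.9 mm, and the plate's top is at 14 mm. I ease the push slightly towards 10 N and hand in.

Request:
play_rows(
  translation=[
    [0, 0, -0.0004],
    [0, 0, 0],
    [0, 0, 0],
  ],
  delta_rot=[
    [0, 0, 0],
    [0, 0, 0],
    [0, 0, 0],
  ],
  grip=[-1, -1, -1],
)

```text
clock: 21.3
tool_pos: [0.5293, 0.226, 0.1428]
eef_rot: [0.999, 0.053, -0.0, 0.0]
contact_force: [-4.3, -1.9, 13.1]
opening: 0.13
finger_force: 58.0
```

```bash
python3 st.py; python3 -c "
from plant import r
f=r.get_state()['contact_force'][2]
print(f, r.finish_job() if 9<f<25 else 'no')"
```

```text
21.3 pos [0.5293 0.226  0.1428] yang -83.88 zax [-9.e-04 -2.e-04 -1.e+00] q [-0.5   0.86  0.04  1.84 -0.07  0.44 -1.89] F [-4.3 -1.9 13.1] M [-0.54  0.7  -0.08] op 0.13 ff 58.0
the job is handed in; nothing more can be done
13.098400517520915 None
```

I turned the nut clockwise until torque rose sharply at its stop, then snapped the cover down flat on the base plate; the job was handed in at 21.3 s with the arm still pressing at about 13 N.

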